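# Set up the plugging station

### The job

Get the station ready for plugging the next dolls: with the scoop, never with the fingers, move every plug from the galvanized bin into the stoneware crock, then set the scoop down flat on its rubber mat. Also close the three doll halves up into one tight, straight row, standing upright, pushed against the fence and up to its end stop. Leave the mallet, gauge, glue bottle and finished doll where they are.

Things in the scene. Friction and masses are not known exactly. Their poses are not given: they have to be found in the camera images.
- bin: fixed shallow galvanized bin, open on top; +x of its frame runs along it, away from the robot, z is vertical; origin on the bench. Flat inner floor 240 mm long, 108 mm wide (y = -54 to +54 mm), level, 3 mm above the bench. Walls 3 mm thick, 55 mm above the floor, upright.
- bin_near (a point): middle of the near edge of the bin's inner floor, at the foot of the near wall, 3 mm above the bench; the plugs start within 90 mm of this wall
- bin_far (a point): middle of the far edge of the bin's inner floor, 240 mm from bin_near
- scoop: loose flat-bottomed steel scoop, about 220 g, on the mat. Origin at the centre of the pan's underside, z up. Pan 90 mm long (x), 100 mm wide (y), floor 2 mm; open lip at x = -45 mm, pointing roughly to the robot; side walls 30 mm high, full length, back wall 40 mm high at x = +45 mm, steel heel block 40 mm wide behind it to x = +68 mm.
- scoop_grip (a point): grip point in the scoop's upright wooden handle bar, at x = 56, z = 95 mm of the scoop. The bar is 20 mm wide across y, 24 mm along x, from z = 20 to 125 mm; grip its flat sides across y, at any pitch.
- mat: fixed black rubber mat, 170 mm (x) by 130 mm (y), 3 mm thick: where the scoop lives. Origin on the bench under its centre.
- crock_in (a point): centre of the inner floor of the heavy, fixed, round stoneware crock: 6 mm above the bench. Crock 80 mm high, outside diameter 150 mm at the rim, wall 6 mm (inside radius about 60 mm at the floor, 69 mm at the rim).
- fence: fixed dark steel L-shaped fence, 30 mm high; origin on the bench in its inner corner. Its long face (plane x = 0) looks to -x, towards the robot, and runs from y = 0 to +260 mm. Its end stop's face (plane y = 0) looks to +y and reaches from the corner to x = -50 mm.
- place1 (a point): where, on the bench, the centre of doll half number 1 of the closed-up row must stand, counted from the end stop (28 mm off the fence's face, 28 mm off the stop's face); any of the halves may stand there
- place2 (a point): where, on the bench, the centre of doll half number 2 of the closed-up row must stand, counted from the end stop (28 mm off the fence's face, 84 mm off the stop's face); any of the halves may stand there
- place3 (a point): where, on the bench, the centre of doll half number 3 of the closed-up row must stand, counted from the end stop (28 mm off the fence's face, 140 mm off the stop's face); any of the halves may stand there
- half1: loose solid birch doll half standing upright, 90 g: round, widest 56 mm diameter from 8 to 38 mm height, foot 51 mm, spigot 43 mm diameter on top (from 46 to 56 mm height), 56 mm high in all. Origin at the centre of its foot, z up. All three are alike.
- half2: loose solid birch doll half standing upright, 90 g: round, widest 56 mm diameter from 8 to 38 mm height, foot 51 mm, spigot 43 mm diameter on top (from 46 to 56 mm height), 56 mm high in all. Origin at the centre of its foot, z up. All three are alike.
- half3: loose solid birch doll half standing upright, 90 g: round, widest 56 mm diameter from 8 to 38 mm height, foot 51 mm, spigot 43 mm diameter on top (from 46 to 56 mm height), 56 mm high in all. Origin at the centre of its foot, z up. All three are alike.
- plug1: loose birch dowel plug with domed ends, 22 mm diameter, 26 mm long, 10 g, smooth (slides easily), starts in the bin; origin at its centre. May be absent (None): 3 to 6 are there.
- plug2: loose birch dowel plug with domed ends, 22 mm diameter, 26 mm long, 10 g, smooth (slides easily), starts in the bin; origin at its centre. May be absent (None): 3 to 6 are there.
- plug3: loose birch dowel plug with domed ends, 22 mm diameter, 26 mm long, 10 g, smooth (slides easily), starts in the bin; origin at its centre. May be absent (None): 3 to 6 are there.
- plug4: loose birch dowel plug with domed ends, 22 mm diameter, 26 mm long, 10 g, smooth (slides easily), starts in the bin; origin at its centre. May be absent (None): 3 to 6 are there.
- plug5: loose birch dowel plug with domed ends, 22 mm diameter, 26 mm long, 10 g, smooth (slides easily), starts in the bin; origin at its centre. May be absent (None): 3 to 6 are there.
- plug6: loose birch dowel plug with domed ends, 22 mm diameter, 26 mm long, 10 g, smooth (slides easily), starts in the bin; origin at its centre. May be absent (None): 3 to 6 are there.
- mallet: bystander: rubber-faced mallet, head 50 mm thick, 109 mm long, handle 200 mm, at the back of the bench
- gauge: bystander: flat steel parting gauge 150 mm long with two jaws
- doll: bystander: finished birch doll, 97 mm tall, 60 mm diameter, origin under its centre
- glue: bystander: white glue bottle 130 mm tall, 52 mm diameter, origin under its centre
Mind the look-alikes: they are no part of the job. What is shaped like the half2 but yellow is not meant. What is shaped like the scoop but purple is not meant.

How it is judged:
On the way, in this order (a step that is already met when the one before it is completed fails the run):
1. a plug lies in the scoop, lifted clear of the bin (((x of plug1 in the frame of scoop between -0.05 and 0.045 m and y of plug1 in the frame of scoop between -0.05 and 0.05 m and z of plug1 in the frame of scoop between 0 and 0.06 m and height (world z) of plug1 above 0.09 m) or (x of plug2 in the frame of scoop between -0.05 and 0.045 m and y of plug2 in the frame of scoop between -0.05 and 0.05 m and z of plug2 in the frame of scoop between 0 and 0.06 m and height (world z) of plug2 above 0.09 m) or (x of plug3 in the frame of scoop between -0.05 and 0.045 m and y of plug3 in the frame of scoop between -0.05 and 0.05 m and z of plug3 in the frame of scoop between 0 and 0.06 m and height (world z) of plug3 above 0.09 m) or (x of plug4 in the frame of scoop between -0.05 and 0.045 m and y of plug4 in the frame of scoop between -0.05 and 0.05 m and z of plug4 in the frame of scoop between 0 and 0.06 m and height (world z) of plug4 above 0.09 m) or (x of plug5 in the frame of scoop between -0.05 and 0.045 m and y of plug5 in the frame of scoop between -0.05 and 0.05 m and z of plug5 in the frame of scoop between 0 and 0.06 m and height (world z) of plug5 above 0.09 m) or (x of plug6 in the frame of scoop between -0.05 and 0.045 m and y of plug6 in the frame of scoop between -0.05 and 0.05 m and z of plug6 in the frame of scoop between 0 and 0.06 m and height (world z) of plug6 above 0.09 m))), for 0.2 s.
2. every plug is in the crock (horizontal distance between each of plug1, plug2, plug3, plug4, plug5, plug6 and crock_in below 0.07 m and z of plug1 in the frame of crock_in between 0 and 0.072 m and z of plug2 in the frame of crock_in between 0 and 0.072 m and z of plug3 in the frame of crock_in between 0 and 0.072 m and z of plug4 in the frame of crock_in between 0 and 0.072 m and z of plug5 in the frame of crock_in between 0 and 0.072 m and z of plug6 in the frame of crock_in between 0 and 0.072 m), for 0.2 s.
3. the scoop is set down flat on its mat and let go (x of scoop in the frame of mat between -0.05 and 0.05 m and y of scoop in the frame of mat between -0.04 and 0.04 m and height (world z) of scoop below 0.01 m and angle between scoop's own z axis and vertical below 0.08 rad and linear speed of scoop below 0.02 m/s and contact force between the fingers and scoop below 0.2 N), for 0.3 s.
At the end, for the whole second after the job is handed in: Every plug in the crock; scoop flat and released, its centre within 50 mm lengthways and 40 mm sideways of the mat's; one half upright, at rest, within 7 mm of each of the three row places (tight to fence, stop and one another) (all of step 2 and all of step 3 and horizontal distance between any of half1, half2, half3 and place1 below 0.007 m and horizontal distance between any of half1, half2, half3 and place2 below 0.007 m and horizontal distance between any of half1, half2, half3 and place3 below 0.007 m and angle between each of half1, half2, half3's own z axis and vertical below 0.12 rad and height (world z) of each of half1, half2, half3 below 0.008 m and linear speed of each of half1, half2, half3 below 0.02 m/s); the robot touches nothing.
It fails at once if a plug is touched by the fingers (contact force between the fingers and plug1 above 0.5 N or contact force between the fingers and plug2 above 0.5 N or contact force between the fingers and plug3 above 0.5 N or contact force between the fingers and plug4 above 0.5 N or contact force between the fingers and plug5 above 0.5 N or contact force between the fingers and plug6 above 0.5 N).
It fails at once if a bystander (mallet, gauge, doll, glue bottle) is moved more than 30 mm (distance of any of mallet, gauge, doll, glue from where it was at the start of the episode above 0.03 m).
Of plug1, plug2, plug3, plug4, plug5, plug6 only 3 to 6 are there at a start; the rules pass over those that are not, and their reading is None.
At some moment in a run one of half1, half2, half3 may be knocked a few centimetres aside while the robot is not near it.
It also fails if it takes over 210 s, if anything falls off the work surface, if the arm or the gripper's body presses on something with over 40 N, if the wrist force passes 120 N, or if a joint passes its speed limit or range.

### The arm

A 6-joint arm with a two-finger parallel gripper is mounted at the origin on the work surface. World frame = base frame: x ahead of the robot, y to its left, z up, the work surface at z = 0. Lengths are in m, angles in rad, forces in N, time in s.
With the tool pointing down it reaches from about 0.3 to 0.95 m from the base axis. Payload 3.1 kg.
Tool frame: the origin (TCP) lies on the centre line of the jaws, within the pads' length; the fingertips stand 11 mm ahead of it and the grasp point (between the pads) lies 8 mm behind it (manip.nose_length is the distance from the TCP to the fingertips, in m); z points along the fingers, y is the line along which they close (so a half turn about z gives the same grasp; the last joint's range is limited). The gripper opens to 85 mm and grips with 20 to 120 N. Pads are 22 mm wide; open, the fingers measure 114 mm over their backs; the gripper's body (76 mm by 85 mm) begins 54 mm behind the grasp point. The pads swing forward as they close: fully open they stand 13 mm farther back than shut.
Start: joints at [1.23, 0.308, 1.634, -0, 1.2, -0.07], TCP at [0.167, 0.602, 0.242] pointing down, gripper open.
Joint ranges: [-3.06, 3.06], [-0.79, 1.96], [0.05, 2.63], [-1.19, 4.34], [0.05, 2.64], [-2.94, 2.94]. Speed limits (rad/s): [2.79, 2.79, 3.14, 3.14, 3.14, 3.14].

### API

Orientations are given as [roll, pitch, yaw] about the fixed x, y, z axes, in that order (R = Rz(yaw) Ry(pitch) Rx(roll)).
In Python, from station import readout, camera, hand_in, spotter, manip gives the robot as it stands. The module is installed in compiled form; this text tells all that it offers.
- The arm moves only by the tool arm_command, never from a script. Its argument "rows" is a list of rows, each a list of 7 numbers: the shift along the world's x, y, z in mm, then the turn, a rotation vector about the world's x, y, z in rad, then the closure, from 0 (fully open) to 1 (shut). A call has 1 to 20 rows; each row is the pose to reach, as a shift and turn from the pose commanded when the call began; what a row does not reach only later rows make up. A row lasts 1/10 s, in which the tool goes at most 50 mm and 8.59 degrees, less where a joint would pass 70% of its speed; a pose out of reach is approached as far as the arm can. A call with a gripper value outside its range is refused whole. The fingers move at their own pace and stop on an object; the grip force is fixed at half the most. Time passes only in rows, so rows that repeat a pose let the fingers close. It gives the time, the measured TCP pose, the force, the opening and the grip force at its end, in the units of the state.
- readout.sense(): the state, without advancing time (a new reading comes with each control period).
- camera(name): name is "scene" or "top" or "wrist"; returns a dict with "img" (384x512x3 uint8, blue, green, red), "range_z" (384x512 float32, m along the optical axis (not along the pixel's ray), 0 where there is no reading), "intrinsics" (3x3 intrinsics, pixels), "rvec" (rotation vector, rad) and "tvec" (3), from world to camera coordinates, as OpenCV has them. Camera axes: x right, y down, z forward; pixel columns grow to the right and rows downward; lengths in m; the calibration is good to about 2 mm. A picture is of the moment at which its call begins.
- hand_in(): hands the job in; it is judged then, once.
Trained networks look in a picture, given as the dict that the camera call returned (one of the last four; its "shot" number tells which), for a name from the list of things; names that differ only in an ending like _2 or _b are one class to them, and where a whole thing is asked for, a point or a joint stands for the part that bears it (a point fixed in the world has none). Each returns a list of dicts, best first, with "p" (0 to 1); they miss things now and then, are a little off and sometimes report something else, mostly with a low value. They report only what shows in the picture. A call takes as long as a camera call. They do not tell look-alikes from the thing itself.
- spotter.look_for(picture, label): "rect" ([centre column, centre row, width, height] in pixels, round what is visible of it).
The state is a dict: "time_s": time; "joint_positions": joint angles; "qd": joint speeds; "joint_efforts": joint torques, N m; "position": TCP position; "eef_rot": TCP orientation; "force": force on the tool from outside, world axes, zero at the start; "ft_torque": the same for the moment, N m; "finger_gap": finger opening in m; "finger_force": force on a finger pad.
Only numpy, scipy, OpenCV 4.12 (cv2) and the standard library are available. Lean on these libraries where they do the work, as an engineer would, in place of code of your own. Each camera call takes 0.05 s, during which the arm holds its last target. There are 200 camera calls.

## Working session

There is one attempt and no reset: what is moved stays moved. The work goes in short steps, Python scripts to look and compute and a tool call to move; the robot and the scene stay as the last step left them, time stands still between calls to the robot, and variables do not carry over. Pictures are saved under pics/ and viewed, at most 14 in all, crops included, and the job is handed in when it is done.

Besides the shell and the picture viewer there is one more tool, called after "Emit:" in YAML: its name, and indented under it one key for each argument. arm_command: Moves the arm, as the interface text tells. Its arguments: {"type":"object","properties":{"rows":{"type":"array","items":{"type":"array","items":{"type":"number"}}}},"required":["rows"]}

```bash
mkdir -p pics
cat > h.py <<'E'
import numpy as np, cv2
from station import readout, camera, spotter, manip
def P(c):
    R=cv2.Rodrigues(np.array(c["rvec"],float))[0]; return np.array(c["intrinsics"]),R,np.array(c["tvec"],float).ravel()
def cloud(c):
    K,R,t=P(c); z=c["range_z"].astype(float); v,u=np.mgrid[:z.shape[0],:z.shape[1]]
    X=np.stack([(u-K[0,2])*z/K[0,0],(v-K[1,2])*z/K[1,1],z],-1)
    W=(X-t)@R; W[z==0]=np.nan; return W
def proj(c,p):
    K,R,t=P(c); q=K@(R@np.array(p,float)+t); return q[:2]/q[2]
E
python3 - <<'E'
from h import *
s=readout.sense(); print(s)
print(manip.nose_length)
for n in ["scene","top"]:
    c=camera(n); cv2.imwrite(f"pics/{n}0.png",c["img"]); W=cloud(c); np.save(f"{n}0.npy",W)
    for l in ["scoop","half1","plug1","bin","mat","crock_in","fence","doll","glue","mallet","gauge"]:
        try:
            for d in spotter.look_for(c,l)[:7]:
                u,v=[int(round(x)) for x in d["rect"][:2]]
                print(n,l,round(d["p"],2),np.round(d["rect"]).astype(int),np.round(W[min(v,383),min(u,511)],3))
        except Exception as e: print(l,e)
E
```

```text
{'time_s': 0.0, 'joint_positions': array([ 1.23027410e+00,  3.09010580e-01,  1.63518919e+00,  6.76344708e-06,
        1.19969853e+00, -6.97085059e-02]), 'qd': array([ 0.00019868, -0.00137374, -0.00049828,  0.00229867, -0.00055809,
       -0.00082448]), 'joint_efforts': array([-1.02518043e-03, -4.15254486e+01, -2.76663244e+01, -1.59305000e-04,
        1.04521669e-02, -5.12982382e-06]), 'position': array([0.16695999, 0.60145971, 0.24104232]), 'eef_rot': array([-3.13929304e+00, -1.66875161e-04,  2.87077628e+00]), 'force': array([ 0.76490582,  0.08292549, -0.15659827]), 'ft_torque': array([ 0.02795046, -0.05777095,  0.03948579]), 'finger_force': 0.0, 'finger_gap': 0.08525700956938362}
0.011
scene scoop 0.91 [354 216  46  36] [0.774 0.255 0.004]
scene scoop 0.61 [261 197  37  33] [0.558 0.022 0.005]
scene scoop 0.57 [209 270  19  31] [ 0.772 -0.265  0.091]
scene half1 0.66 [270 160  15  22] [0.451 0.117 0.044]
scene half1 0.63 [288 136  12  20] [0.378 0.237 0.047]
scene half1 0.58 [303 150  15  18] [0.463 0.25  0.041]
scene plug1 0.47 [165 195   3   7] [ 0.41  -0.27   0.027]
scene plug1 0
[... 881 characters left out ...]
6 [311 234  10   9] [ 0.448 -0.201  0.024]
top plug1 0.41 [330 225   1  14] [ 0.472 -0.257  0.024]
top plug1 0.4 [339 247  10   8] [ 0.41 -0.28  0.02]
top bin 0.7 [351 230 101  79] [ 0.457 -0.32   0.003]
top mat 0.87 [231 199  51  66] [0.556 0.024 0.006]
top crock_in 0.97 [294 196  56  54] [ 0.56  -0.159  0.006]
top fence 0.97 [136 175  98  19] [0.634 0.301 0.005]
top doll 0.6 [264 251  23  20] [ 0.405 -0.065  0.095]
top glue 0.94 [325 128  21  24] [ 0.738 -0.244  0.089]
top glue 0.41 [264 249  19  18] [ 0.41  -0.066  0.092]
top mallet 0.87 [248  99  39  81] [ 0.862 -0.032 -0.004]
top mallet 0.38 [323 254  12  12] [ 0.391 -0.233  0.024]
top gauge 0.97 [201 137  21  44] [ 0.746  0.111 -0.001]
```

Run:
```python
import cv2
a=cv2.imread("pics/top0.png"); cv2.imwrite("pics/top0b.png",cv2.resize(a[60:300,60:430],(800,519),interpolation=cv2.INTER_CUBIC))
```

```text
(no output)
```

View pics/top0b.png

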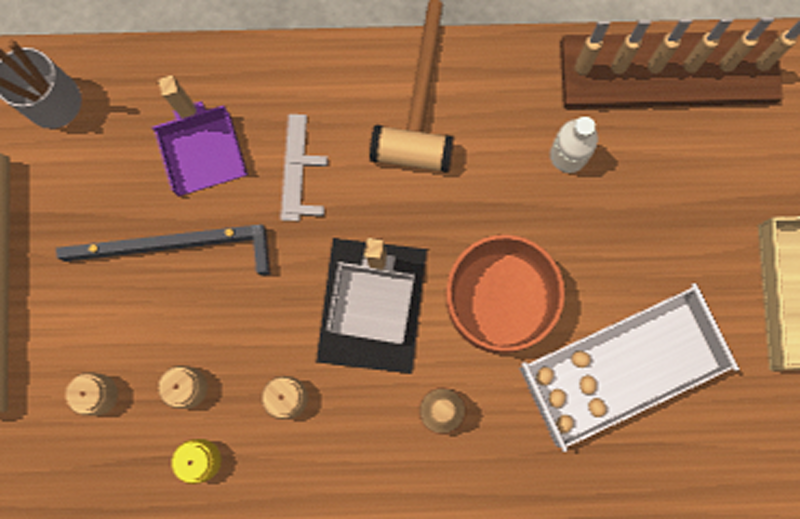

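View pics/scene0.png

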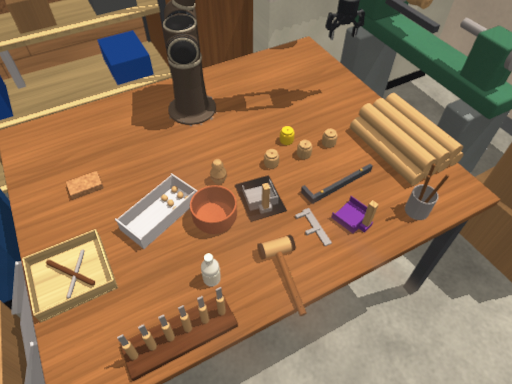

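The top view (crop) shows the steel scoop on the black mat at (370,300). The handle is at the top and the lip points to the robot. The crock is at (505,295) and the bin at (630,368), with 6 plugs near its lower-left (near) wall. The three birch halves are at (88,394), (182,387) and (285,397), and the fence runs from (60,252) to its stop at (265,250).

Look-alikes:
- **Yellow half at (195,462):** not meant.
- **Purple scoop at (200,150):** not meant.
- **Finished doll at (442,410):** a bystander.

The steel scoop is the one to use.

```bash
cat > fit.py <<'E'
from h import *
def sel(W,zl,zh,x,y): return W[(W[...,2]>zl)&(W[...,2]<zh)&(W[...,0]>x[0])&(W[...,0]<x[1])&(W[...,1]>y[0])&(W[...,1]<y[1])]
def circ(p):
    A=np.c_[2*p[:,:2],np.ones(len(p))]; s=np.linalg.lstsq(A,(p[:,:2]**2).sum(1),rcond=None)[0]; return s[0],s[1],np.sqrt(s[2]+s[0]**2+s[1]**2)
def rect(p): return cv2.minAreaRect((p[:,:2]*1000).astype(np.float32))
E
python3 - <<'E'
from fit import *
for n in ["top0","scene0"]:
    W=np.load(n+".npy"); print(n)
    p=sel(W,.05,.066,(.3,.7),(-.5,-.15)); p=p[np.hypot(p[:,0]-.55,p[:,1]+.16)>.085]; print("bin",len(p),rect(p),p[:,2].mean())
    p=sel(W,.072,.09,(.4,.7),(-.26,-.06)); print("crock",len(p),circ(p),p[:,2].mean())
    p=sel(W,.1,.14,(.5,.72),(-.05,.08)); print("handle",len(p),p.mean(0) if len(p) else 0, p[:,2].max() if len(p) else 0, rect(p))
    p=sel(W,.02,.036,(.57,.72),(.1,.5)); print("fence",len(p),rect(p),p[:,2].mean())
    np.save("f_"+n,p)
    for c in [(.435,.368),(.445,.257),(.431,.133)]:
        p=sel(W,.047,.065,(c[0]-.04,c[0]+.04),(c[1]-.04,c[1]+.04)); print("half",len(p),rect(p),p[:,2].mean() if len(p) else 0)
    p=sel(W,.015,.03,(.33,.5),(-.33,-.15)); print("plugs",len(p))
E
```

```text
top0
bin 414 ((457.35357666015625, -308.80267333984375), (122.05875396728516, 249.02389526367188), 23.66320037841797) 0.0581327291509478
crock 430 (np.float64(0.529023527845366), np.float64(-0.13660336731151318), np.float64(0.0836037787338633)) 0.07922682989829014
handle 86 [0.60458028 0.01134888 0.12460011] 0.13370424273354306 ((605.7064819335938, 11.466436386108398), (19.790647506713867, 24.026107788085938), 79.19317626953125)
fence 632 ((652.3834838867188, 332.35809326171875), (129.11978149414062, 340.5950622558594), 2.92771053314209) 0.029301164577023673
half 230 ((442.0923156738281, 385.6116638183594), (47.856407165527344, 45.24882507324219), 20.293498992919922) 0.05515166295012127
half 218 ((445.6712341308594, 268.3902893066406), (44.34805679321289, 44.283729553222656), 56.02503204345703) 0.05513100773516831
half 213 ((429.4012451171875, 137.1964874267578), (43.38567352294922, 44.80781936645508), 77.23281860351562) 0.05528688191909916
plugs 377
scene0
bin 467 ((459.04290771484375, -311.2221374511719), (124.35527801513672, 250.76654052734375), 23.795053482055664) 0.0575393054633574
crock 387 (np.float64(0.5297021079403349), np.float64(-0.13648695338624534), np.float64(0.08688531872763)) 0.07920574852788083
handle 80 [0.61162404 0.00538466 0.12022476] 0.13377890278398005 ((608.0123901367188, 7.223443508148193), (19.82525062561035, 27.286603927612305), 76.36064910888672)
fence 469 ((658.2868041992188, 331.2232666015625), (148.3492431640625, 345.6683044433594), 4.380112171173096) 0.0291248268534002
half 94 ((445.00396728515625, 380.1587829589844), (46.91035461425781, 45.06336975097656), 5.861702919006348) 0.055153271856991114
half 102 ((448.1004333496094, 262.91278076171875), (43.891029357910156, 43.631683349609375), 61.02799987792969) 0.05490921938920121
half 105 ((433.4554138183594, 132.07545471191406), (41.99652099609375, 45.592742919921875), 69.74886322021484) 0.054846712807009444
plugs 361
```

Emit:
arm_command:
  rows:
    - [50,0,80,0,0,0,0]
    - [100,-50,150,0,0,0,0]
    - [150,-100,150,0,0,0,0]
    - [200,-150,150,0,0,0,0]
    - [250,-200,150,0,0,0,0]
    - [283,-250,150,0,0,0,0]
    - [283,-300,150,0,0,-0.1,0]
    - [283,-350,150,0,0,-0.2,0]
    - [283,-400,150,0,0,-0.3,0]
    - [283,-450,150,0,0,-0.4,0]
    - [283,-500,150,0,0,-0.5,0]
    - [283,-550,150,0,0,-0.6,0]
    - [283,-580,150,0,0,-0.7,0]
    - [283,-580,150,0,0,-0.85,0]
    - [283,-580,150,0,0,-1.0,0]
    - [283,-580,150,0,0,-1.1,0]
    - [283,-580,150,0,0,-1.2,0]
    - [283,-580,150,0,0,-1.3,0]
    - [283,-580,150,0,0,-1.3,0]
    - [283,-580,150,0,0,-1.3,0]

```text
time_s: 3.2
position: [0.4502, 0.0222, 0.3924]
eef_rot: [3.141, 0.0, 1.573]
force: [0.6, -0.2, 0.1]
finger_gap: 0.0854
finger_force: 0.0
```

```bash
cat > meas.py <<'E'
from fit import *
import sys
def shot(name,save=None):
    c=camera(name); 
    if save: cv2.imwrite(f"pics/{save}.png",c["img"])
    return c,cloud(c)
E
python3 - <<'E'
from meas import *
c,W=shot("wrist","w1"); np.save("w1.npy",W)
K,R,t=P(c); print("cam",-R.T@t, R.T@[0,0,1], K[0,0])
p=sel(W,.1,.14,(.5,.72),(-.05,.08)); print("handle",len(p),p.mean(0),rect(p))
print(np.round(W[[100,200,300,350]][:,[60,250,450]],3))
for l in ["scoop","mat"]:
    for d in spotter.look_for(c,l)[:3]: print(l,round(d["p"],2),np.round(d["rect"]))
E
```

```text
cam [0.44957583 0.09854091 0.52393041] [ 3.24828747e-04 -3.01388309e-01 -9.53501433e-01] 319.55509120010265
handle 442 [0.60363487 0.01095334 0.12287261] ((606.509521484375, 9.233829498291016), (20.272201538085938, 24.72071647644043), 78.5301284790039)
[[[ 0.137  0.089 -0.002]
  [ 0.437  0.09   0.001]
  [ 0.748  0.09   0.005]]

 [[ 0.107 -0.077 -0.   ]
  [ 0.437 -0.064  0.036]
  [ 0.75  -0.059  0.049]]

 [[ 0.07  -0.279  0.001]
  [ 0.435 -0.26   0.026]
  [ 0.818 -0.277  0.   ]]

 [[ 0.392  0.027  0.449]
  [ 0.434 -0.391  0.006]
  [ 0.506  0.027  0.448]]]
scoop 0.71 [482.  16.  58.  32.]
scoop 0.59 [342. 146. 101.  74.]
mat 0.92 [324. 143. 117.  93.]
mat 0.53 [434. 302.  50.  42.]
```

View pics/w1.png

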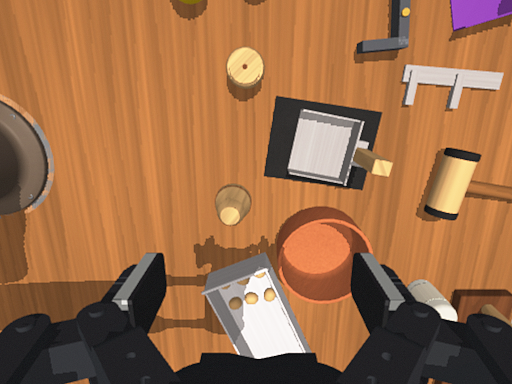

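The wrist view shows the steel scoop on its mat: pan (327,146), handle (375,165). The crock is at (322,252), the bin at (255,305) with plugs, and one half at (245,67).

```bash
cat > fit2.py <<'E'
from fit import *
from scipy.optimize import least_squares
from scipy.spatial import cKDTree
def rectfit(p,L,Wd,x0):
    "points lying on outline of LxWd rectangle; returns cx,cy,yaw(x=L axis)"
    def f(s):
        c,q=np.cos(s[2]),np.sin(s[2]); d=p[:,:2]-s[:2]; u=abs(d[:,0]*c+d[:,1]*q)-L/2; v=abs(-d[:,0]*q+d[:,1]*c)-Wd/2
        o=np.hypot(np.maximum(u,0),np.maximum(v,0)); return np.where((u<0)&(v<0),np.minimum(-u,-v),o)*1000
    r=least_squares(f,x0,loss="soft_l1",diff_step=1e-4,x_scale=[.01,.01,.05]); return r.x,np.sqrt(np.median(r.fun**2))
def circfit(p,r,x0):
    q=least_squares(lambda s:(np.hypot(p[:,0]-s[0],p[:,1]-s[1])-r)*1000,x0,loss="soft_l1"); return q.x,np.median(abs(q.fun))
E
python3 - <<'E'
from fit2 import *
for n in ["w1","top0","scene0"]:
    W=np.load(n+".npy"); im=cv2.imread("pics/"+n+".png"); print(n)
    p=sel(W,.05,.066,(.3,.7),(-.5,-.15)); p=p[(np.hypot(p[:,0]-.53,p[:,1]+.137)>.09)]
    if len(p)>20: print("bin",len(p),rectfit(p,.243,.111,[.458,-.31,-1.155]))
    p=sel(W,.074,.09,(.4,.7),(-.26,-.03)); print("crock",len(p),circfit(p,.072,[.53,-.137]),p[:,2].mean())
    p=sel(W,.1265,.14,(.5,.72),(-.05,.08)); print("handletop",len(p),np.median(p,0), (p[:,:2].max(0)+p[:,:2].min(0))/2, rect(p))
    p=sel(W,.026,.038,(.5,.62),(-.05,.09)); print("scoopwalls",len(p),rect(p),rectfit(p,.088,.098,[.55,.02,-.19]))
    m=(im.max(2)<55)&(W[...,2]<.012)&(W[...,2]>-.005)&(abs(W[...,0]-.556)<.13)&(abs(W[...,1]-.02)<.11)
    m=cv2.morphologyEx(m.astype(np.uint8),cv2.MORPH_OPEN,np.ones((3,3)))
    print("mat",m.sum(),rect(W[m>0]))
    p=sel(W,.05,.065,(.38,.48),(.09,.18)); 
    if len(p)>20: print("half",len(p),rect(p))
E
```

```text
w1
bin 939 (array([ 0.45922377, -0.30925468, -1.16883721]), np.float64(1.0495136505412062))
crock 1243 (array([ 0.55336396, -0.15161152]), np.float64(1.795484623204724)) 0.07977852322978798
handletop 268 [0.60618216 0.00949519 0.12815856] [0.60558641 0.00977185] ((606.1821899414062, 9.313491821289062), (20.149158477783203, 23.505516052246094), 76.51023864746094)
scoopwalls 390 ((562.1911010742188, 17.531681060791016), (100.1965560913086, 110.49359893798828), 79.37212371826172) (array([ 0.55013415,  0.02007466, -0.18865045]), np.float64(0.42074406398188663))
mat 3410 ((551.6096801757812, 19.869239807128906), (128.20985412597656, 168.5781707763672), 81.66390228271484)
half 827 ((431.5322570800781, 134.05902099609375), (42.097999572753906, 41.018165588378906), 89.82772064208984)
top0
bin 431 (array([ 0.45851915, -0.30767235, -1.17025905]), np.float64(1.2327723450590717))
crock 439 (array([ 0.55319174, -0.15013602]), np.float64(1.7934613177510716)) 0.07966109674117534
handletop 45 [0.60681267 0.0112411  0.12817718] [0.60567151 0.01108827] ((606.6912231445312, 12.312515258789062), (19.019
[... 549 characters left out ...]
032847399327))
crock 360 (array([ 0.55582064, -0.15481962]), np.float64(2.1693851389418817)) 0.07983704366151136
handletop 30 [0.60839767 0.00739165 0.12915834] [0.60705846 0.00701244] ((607.8517456054688, 6.837277412414551), (19.687021255493164, 26.41565704345703), 71.31517791748047)
scoopwalls 101 ((566.14892578125, 15.655021667480469), (100.32788848876953, 111.12101745605469), 79.71063995361328) (array([ 0.55355565,  0.01738028, -0.17749374]), np.float64(1.2171641934166157))
mat 9 ((488.299072265625, 72.35101318359375), (7.157263278961182, 10.587108612060547), 60.77695083618164)
half 92 ((433.53936767578125, 132.89854431152344), (39.862266540527344, 44.45366668701172), 60.153263092041016)
```

Emit:
arm_command:
  rows:
    - [30,0,-20,0,0,0.145,0]
    - [60,0,-50,0,0,0.29,0]
    - [90,-5,-80,0,0,0.435,0]
    - [120,-10,-110,0,0,0.58,0]
    - [156,-12,-130,0,0,0.725,0]
    - [156,-12,-130,0,0,0.87,0]
    - [156,-12,-130,0,0,1.015,0]
    - [156,-12,-130,0,0,1.16,0]
    - [156,-12,-140,0,0,1.3,0]
    - [156,-12,-150,0,0,1.385,0]
    - [156,-12,-180,0,0,1.385,0]
    - [156,-12,-220,0,0,1.385,0]
    - [156,-12,-260,0,0,1.385,0]
    - [156,-12,-290,0,0,1.385,0]
    - [156,-12,-302,0,0,1.385,0]
    - [156,-12,-302,0,0,1.385,0]
    - [156,-12,-302,0,0,1.385,0]
    - [156,-12,-302,0,0,1.385,0]

```text
time_s: 5.15
position: [0.6083, 0.0102, 0.0927]
eef_rot: [3.141, 0.005, 2.956]
force: [0.4, 0.8, -0.3]
finger_gap: 0.0854
finger_force: 0.0
```

Emit:
arm_command:
  rows:
    - [0,0,-2,0,0,0,0.3]
    - [0,0,-2,0,0,0,0.6]
    - [0,0,-2,0,0,0,1]
    - [0,0,-2,0,0,0,1]
    - [0,0,-2,0,0,0,1]
    - [0,0,-2,0,0,0,1]
    - [0,0,-2,0,0,0,1]
    - [0,0,-2,0,0,0,1]
    - [0,0,-2,0,0,0,1]
    - [0,0,-2,0,0,0,1]
    - [0,0,30,0,0,0,1]
    - [0,0,70,0,0,0,1]
    - [0,0,100,0,0,0,1]
    - [0,0,100,0,0,0,1]
    - [0,0,100,0,0,0,1]

```text
time_s: 6.65
position: [0.6059, 0.0101, 0.1899]
eef_rot: [-3.141, -0.0, 2.956]
force: [0.4, 0.2, -3.7]
finger_gap: 0.0194
finger_force: 60.5
```

Run:
```python
from meas import *
s=readout.sense(); print(s["position"],s["eef_rot"],s["finger_gap"],s["force"],s["joint_positions"])
c,W=shot("wrist","w2"); np.save("w2.npy",W)
from scipy.spatial.transform import Rotation as Ro
# pan floor points in tool-ish frame
R=Ro.from_euler("xyz",s["eef_rot"]).as_matrix()
T=(W-s["position"])@R  # tool coords
np.save("w2T.npy",T)
K,Rc,t=P(c)
print("cam in tool",(-Rc.T@t-s["position"])@R)
for v in (60,120,180,240,300):
    print(v,[np.round(T[v,u],3).tolist() for u in (150,256,360)])
```

```text
[0.60592755 0.0101284  0.18991562] [-3.14144591e+00 -2.75026839e-05  2.95578635e+00] 0.01938521676533647 [ 0.43270341  0.20313214 -3.70013465] [-5.50566390e-02  3.25139011e-01  1.72399267e+00 -1.59843916e-04
  1.09250738e+00 -1.43997309e+00]
cam in tool [ 0.07719592 -0.00068327 -0.13160313]
60 [[0.108, -0.101, 0.189], [0.098, -0.002, 0.084], [0.108, 0.094, 0.189]]
120 [[0.053, -0.107, 0.189], [0.061, -0.002, 0.083], [0.053, 0.099, 0.19]]
180 [[0.005, -0.097, 0.143], [0.02, -0.002, 0.083], [-0.008, 0.105, 0.189]]
240 [[-0.076, -0.12, 0.189], [0.012, -0.002, 0.006], [-0.076, 0.111, 0.189]]
300 [[0.013, -0.036, -0.042], [0.012, -0.001, -0.04], [0.012, 0.033, -0.041]]
```

View pics/w2.png

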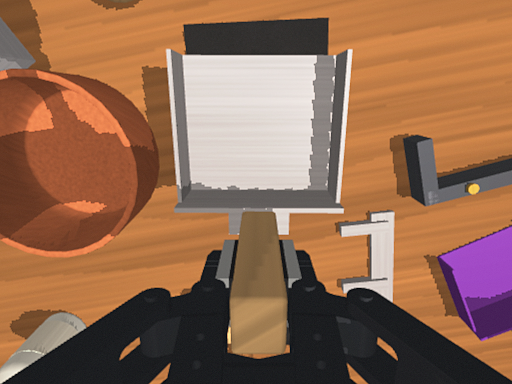

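The scoop is gripped and lifted, hanging flat. The pan is at (260,120), the handle in the jaws at (258,280), the mat at (256,38) and the crock on the left. Next I carry it over the bin.

Emit:
arm_command:
  rows:
    - [0,0,40,0,0,0,1]
    - [0,0,60,0,0,0,1]
    - [-10,-25,60,0,0,-0.1,1]
    - [-20,-60,60,0,0,-0.2,1]
    - [-30,-100,60,0,0,-0.3,1]
    - [-40,-140,60,0,0,-0.4,1]
    - [-50,-180,60,0,0,-0.5,1]
    - [-60,-220,60,0,0,-0.6,1]
    - [-70,-260,60,0,0,-0.7,1]
    - [-80,-300,60,0,0,-0.8,1]
    - [-90,-340,60,0,0,-0.9,1]
    - [-100,-375,60,0,0,-0.984,1]
    - [-108,-395,60,0,0,-0.984,1]
    - [-111,-405,60,0,0,-0.984,1]
    - [-111,-405,60,0,0,-0.984,1]
    - [-111,-405,60,0,0,-0.984,1]
    - [-111,-405,60,0,0,-0.984,1]

```text
time_s: 8.4
position: [0.4956, -0.3932, 0.2496]
eef_rot: [-3.142, -0.002, 1.973]
force: [-0.5, 0.6, -2.2]
finger_gap: 0.0196
finger_force: 60.3
```

```bash
cat > binfit.py <<'E'
from meas import *; from fit2 import *
s=readout.sense(); print(s["position"],s["eef_rot"],s["force"])
c,W=shot("wrist","w3"); np.save("w3.npy",W)
p=sel(W,.05,.066,(.3,.7),(-.5,-.1)); p=p[(np.hypot(p[:,0]-.553,p[:,1]+.151)>.09)]
b,e=rectfit(p,.243,.111,[.458,-.31,-1.17]); print("bin",len(p),b,e)
d=np.array([np.cos(b[2]),np.sin(b[2])]); n=np.array([-d[1],d[0]]); near=b[:2]-.12*d
q=W[...,:2]-near; B=np.stack([q@d,q@n,W[...,2]],-1); 
tc=s["position"][:2]-near; print("near",near,"tcp in bin",tc@d,tc@n, "yaw err",(s["eef_rot"][2]-np.pi)-b[2])
m=(B[...,2]>.014)&(B[...,2]<.035)&(B[...,0]>.002)&(B[...,0]<.15)&(abs(B[...,1])<.052)
k,l,st,ce=cv2.connectedComponentsWithStats(m.astype(np.uint8))
for i in range(1,k):
    if st[i,4]>15: print(st[i,4],np.round(np.nanmean(B[l==i],0),3))
f=B[(abs(B[...,2]-.003)<.006)&(B[...,0]>.02)&(B[...,0]<.2)&(abs(B[...,1])<.045)]; print("floor z",np.median(f[:,2]))
E
python3 binfit.py
```

```text
[ 0.49560092 -0.39315972  0.24962436] [-3.14153357e+00 -1.59905970e-03  1.97332022e+00] [-0.48495352  0.55472832 -2.22264809]
bin 527 [ 0.45818243 -0.30950621 -1.16702488] 1.0657203138882063
near [ 0.41103572 -0.19915592] tcp in bin 0.21162789619018443 0.0015429401107116755 yaw err -0.0012475529428319643
491 [ 0.069 -0.032  0.022]
485 [ 0.071 -0.001  0.022]
476 [0.077 0.033 0.022]
floor z 0.0031099147756338584
```

View pics/w3.png

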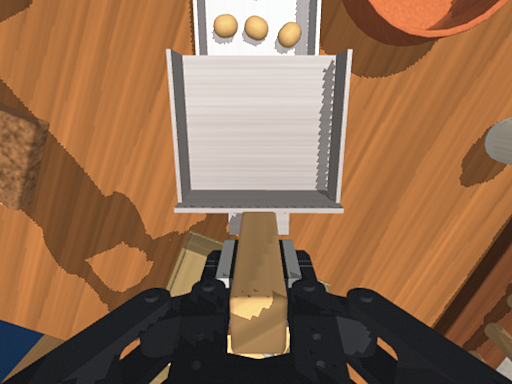

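The picture shows the pan aligned over the bin, with three of the plugs just ahead of the lip at (225,25), (256,28) and (289,35). The plugs are about 70 mm from the near wall and the lip is at 112 mm, so I lower the scoop.

Emit:
arm_command:
  rows:
    - [0,0,-40,0,0,0,1]
    - [0,0,-80,0,0,0,1]
    - [0,0,-120,0,0,0,1]
    - [0,0,-140,0,0,0,1]
    - [0,0,-140,-0.046,-0.02,0,1]
    - [0,0,-148,-0.046,-0.02,0,1]
    - [0,0,-152,-0.046,-0.02,0,1]
    - [0,0,-154,-0.046,-0.02,0,1]
    - [0,0,-154,-0.046,-0.02,0,1]
    - [0,0,-154,-0.046,-0.02,0,1]

```text
time_s: 9.45
position: [0.4957, -0.3953, 0.0969]
eef_rot: [3.141, 0.051, 1.972]
force: [0.2, 0.6, -1.7]
finger_gap: 0.019
finger_force: 60.4
```

Emit:
arm_command:
  rows:
    - [0,0,-1,0,0,0,1]
    - [0,0,-2,0,0,0,1]
    - [0,0,-2.5,0,0,0,1]
    - [0,0,-2.5,0,0,0,1]

```text
time_s: 9.85
position: [0.4951, -0.3947, 0.0936]
eef_rot: [3.141, 0.05, 1.972]
force: [0.2, 1.2, -2.6]
finger_gap: 0.0191
finger_force: 60.4
```

Emit:
arm_command:
  rows:
    - [0,0,-1,0,0,0,1]
    - [0,0,-1.5,0,0,0,1]
    - [0,0,-1.5,0,0,0,1]

```text
time_s: 10.15
position: [0.4955, -0.3951, 0.093]
eef_rot: [3.141, 0.051, 1.972]
force: [-0.8, -0.7, 2.4]
finger_gap: 0.0192
finger_force: 61.0
```

Emit:
arm_command:
  rows:
    - [-2,5,0,0,0,0,1]
    - [-5,11,0,0,0,0,1]
    - [-7,17,0,0,0,0,1]
    - [-9.5,22,0,0,0,0,1]
    - [-12,28,0,0,0,0,1]
    - [-14,33,0,0,0,0,1]
    - [-16.5,39,0,0,0,0,1]
    - [-19,44,0,0,0,0,1]
    - [-21,50,0,0,0,0,1]
    - [-23.5,55,0,0,0,0,1]
    - [-26,61,0,0,0,0,1]
    - [-28,66,0,0,0,0,1]
    - [-30.5,72,0,0,0,0,1]
    - [-33,77,0,0,0,0,1]
    - [-35.5,83,0,0,0,0,1]
    - [-37.5,88,0,0,0,0,1]
    - [-40,93,0,0,0,0,1]
    - [-42,98,0,0,0,0,1]
    - [-43,101,0,0,0,0,1]
    - [-43,101,0,0,0,0,1]

```text
time_s: 12.15
position: [0.4527, -0.2938, 0.093]
eef_rot: [3.14, 0.052, 1.972]
force: [1.8, -3.3, 6.4]
finger_gap: 0.0193
finger_force: 61.5
```

```bash
sed -i 's/"w3"/sys.argv[1]/; s/np.save("w3.npy",W)/pass/' binfit.py; python3 binfit.py w4
```

```text
[ 0.45268798 -0.29380126  0.09301795] [3.14027597 0.05172041 1.97202715] [ 1.83250883 -3.29018337  6.43356976]
bin 9870 [ 0.45846443 -0.31057745 -1.16712172] 1.3582691257557529
near [ 0.4113284 -0.2002226] tcp in bin 0.10230322505730241 0.001277532978447867 yaw err -0.002443777892987109
12570 [0.035 0.002 0.025]
262 [ 0.111 -0.015  0.028]
255 [0.111 0.017 0.028]
floor z 0.007260107308648751
```

View pics/w4.png

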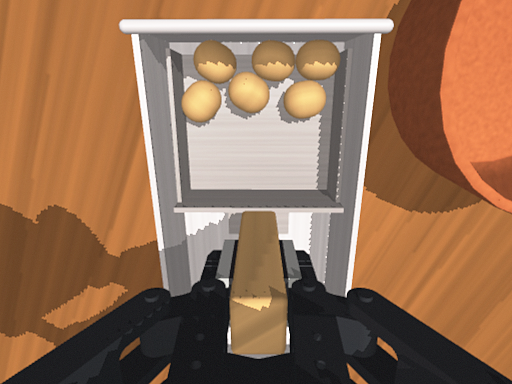

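All six plugs are in the pan at (185–335, 45–115), and the lip is about 5 mm short of the near wall at (255,27). I push on gently.

Emit:
arm_command:
  rows:
    - [-0.8,2,0,0,0,0,1]
    - [-1.6,3.7,0,0,0,0,1]
    - [-2.2,5,0,0,0,0,1]
    - [-2.2,5,0,0,0,0,1]

```text
time_s: 12.6
position: [0.4509, -0.2893, 0.0931]
eef_rot: [3.14, 0.053, 1.972]
force: [3.0, -3.5, 5.9]
finger_gap: 0.0193
finger_force: 61.4
```

Emit:
arm_command:
  rows:
    - [1.7,-3.9,-3,0.046,0.02,0,1]
    - [3.3,-7.8,-2.5,0.092,0.039,0,1]
    - [5,-11.8,-2.5,0.138,0.059,0,1]
    - [6.7,-15.6,-2.5,0.184,0.079,0,1]
    - [8.4,-19.6,-2.5,0.23,0.098,0,1]
    - [10.1,-23.6,-2.5,0.276,0.118,0,1]
    - [11.8,-27.5,-2.5,0.322,0.138,0,1]
    - [13.4,-31.3,-2.5,0.368,0.157,0,1]
    - [15.1,-35.2,-2,0.414,0.177,0,1]
    - [15.1,-35.2,0,0.414,0.177,0,1]
    - [15.1,-35.2,10,0.414,0.177,0,1]
    - [15.1,-35.2,30,0.414,0.177,0,1]
    - [15.1,-35.2,55,0.414,0.177,0,1]
    - [15.1,-35.2,80,0.414,0.177,0,1]
    - [15.1,-35.2,105,0.414,0.177,0,1]
    - [15.1,-35.2,130,0.414,0.177,0,1]
    - [15.1,-35.2,130,0.414,0.177,0,1]
    - [15.1,-35.2,130,0.414,0.177,0,1]

```text
time_s: 14.4
position: [0.4648, -0.3232, 0.2224]
eef_rot: [-3.141, -0.399, 1.972]
force: [-0.6, 0.6, -3.1]
finger_gap: 0.0195
finger_force: 60.3
```

Run:
```python
from meas import *
c,W=shot("wrist","w5"); s=readout.sense(); print(s["position"],s["eef_rot"],s["force"],s["joint_positions"])
```

```text
[ 0.46431489 -0.32284217  0.22130889] [-3.13967976 -0.40143205  1.97167504] [-0.22654301 -0.24071324 -1.37204196] [-0.76716378  0.43473235  1.55632403  0.15214204  1.52409287 -1.20432068]
```

View pics/w5.png

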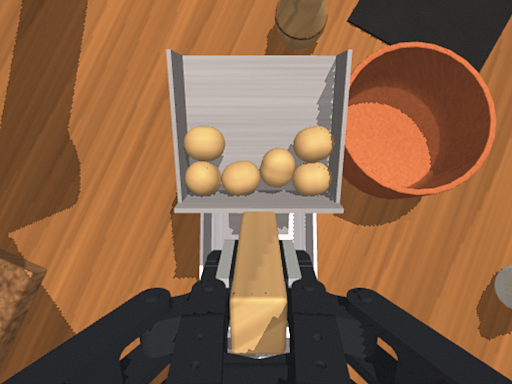

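All six plugs sit in the tilted pan at (185–330, 130–195) and the bin behind it shows empty. I carry them to the crock.

Emit:
arm_command:
  rows:
    - [5,3,2,0,0,0.03,1]
    - [14,8,4,0,0,0.08,1]
    - [26,15,6,0,0,0.13,1]
    - [40,23,8,0,0,0.18,1]
    - [54,31,10,0,0,0.24,1]
    - [68,40,10,0,0,0.3,1]
    - [82,48,10,0,0,0.36,1]
    - [96,57,10,0,0,0.42,1]
    - [110,65,10,0,0,0.48,1]
    - [124,74,10,0,0,0.54,1]
    - [138,82,10,0,0,0.6,1]
    - [152,90,10,0,0,0.66,1]
    - [166,98,10,0,0,0.72,1]
    - [180,106,10,0,0,0.78,1]
    - [194,114,10,0,0,0.83,1]
    - [208,122,10,0,0,0.87,1]
    - [220,129,10,0,0,0.9,1]
    - [228,134,10,0,0,0.9,1]
    - [228,134,10,0,0,0.9,1]
    - [228,134,10,0,0,0.9,1]

```text
time_s: 16.45
position: [0.6931, -0.1897, 0.2319]
eef_rot: [-3.14, -0.401, 2.872]
force: [0.0, -0.6, -2.7]
finger_gap: 0.0192
finger_force: 60.3
```

```bash
cat > pour.py <<'E'
from meas import *; from fit2 import *
from scipy.spatial.transform import Rotation as Ro
s=readout.sense(); print(s["position"],s["eef_rot"],s["joint_positions"])
c,W=shot("wrist","w6")
p=sel(W,.074,.09,(.45,.7),(-.26,-.05)); C,e=circfit(p,.072,[.553,-.151]); print("crock",len(p),C,e)
R=Ro.from_euler("xyz",s["eef_rot"]).as_matrix(); S=R@np.diag([-1,1,-1]); yaw=np.arctan2(S[1,0],S[0,0]); th=-np.arcsin(S[2,0]); 
print("yaw",yaw,"th",np.arcsin(-S[2,0]))
u=np.array([np.cos(yaw),np.sin(yaw)]); v=np.array([-u[1],u[0]]); th0=np.arcsin(-S[2,0])
print("v",v)
off=.022; 
for th,zl in [(th0,None),(.25,.1),(.1,.09),(0,.09),(-.15,.09),(-.3,.088),(-.45,.086),(-.6,.084),(-.75,.082),(-.9,.08)]:
    lx=-.101*np.cos(th)-.085*np.sin(th); lz=.101*np.sin(th)-.085*np.cos(th)
    t=C+u*(off-lx)+v*.0015; z=(zl-lz) if zl else s["position"][2]
    print(round(th,3),np.round(1000*(np.r_[t,z]-s["position"])),np.round((th-th0)*v,3))
E
python3 pour.py
```

```text
[ 0.69306041 -0.18969608  0.23185272] [-3.14022642 -0.40111053  2.872098  ] [-0.31892138  0.75788667  1.03285061 -0.02099804  1.75142571 -1.62007965]
crock 983 [ 0.55722801 -0.15306497] 1.3780030143471929
yaw -0.26949465046872995 th 0.4011105289120783
v [0.26624436 0.96390557]
0.401 [ 7. -1.  0.] [0. 0.]
0.25 [  0.   1. -74.] [-0.04  -0.146]
0.1 [ -9.   3. -67.] [-0.08 -0.29]
0 [-17.   5. -57.] [-0.107 -0.387]
-0.15 [-30.   9. -43.] [-0.147 -0.531]
-0.3 [-45.  13. -33.] [-0.187 -0.676]
-0.45 [-62.  18. -25.] [-0.227 -0.82 ]
-0.6 [-80.  23. -21.] [-0.267 -0.965]
-0.75 [-99.  28. -19.] [-0.306 -1.11 ]
-0.9 [-118.   33.  -20.] [-0.346 -1.254]
```

Emit:
arm_command:
  rows:
    - [-1,1,-20,-0.02,-0.073,0,1]
    - [-2,1,-40,-0.04,-0.146,0,1]
    - [-6,2,-50,-0.06,-0.22,0,1]
    - [-11,3,-54,-0.08,-0.29,0,1]
    - [-19,5,-54,-0.107,-0.387,0,1]
    - [-32,9,-43,-0.147,-0.531,0,1]
    - [-47,13,-33,-0.187,-0.676,0,1]
    - [-64,18,-25,-0.227,-0.82,0,1]
    - [-82,23,-21,-0.267,-0.965,0,1]
    - [-101,28,-19,-0.306,-1.11,0,1]
    - [-120,33,-20,-0.346,-1.254,0,1]
    - [-120,33,-20,-0.346,-1.254,0,1]
    - [-120,33,-20,-0.346,-1.254,0,1]
    - [-120,33,-20,-0.346,-1.254,0,1]
    - [-120,33,-20,-0.346,-1.254,0,1]
    - [-120,33,-20,-0.346,-1.254,0,1]

```text
time_s: 18.1
position: [0.572, -0.1521, 0.2335]
eef_rot: [-3.138, 0.865, 2.867]
force: [0.7, 0.4, -1.5]
finger_gap: 0.0191
finger_force: 60.4
```

Run:
```python
from meas import *
s=readout.sense(); print(s["position"],s["eef_rot"],s["joint_positions"],s["force"])
a=camera("wrist")["img"]; b=camera("top")["img"]
b=cv2.resize(b[120:280,200:400],(480,384),interpolation=cv2.INTER_CUBIC)
cv2.imwrite("pics/p7.png",cv2.resize(np.hstack([a,b]),(800,310)))
```

```text
[ 0.57198509 -0.15208277  0.23351539] [-3.13812546  0.86471212  2.86658832] [-0.36860172 -0.05523905  2.31588104  1.30870817  0.0701124  -2.93970792] [ 0.66748676  0.41616009 -1.45348839]
```

View pics/p7.png

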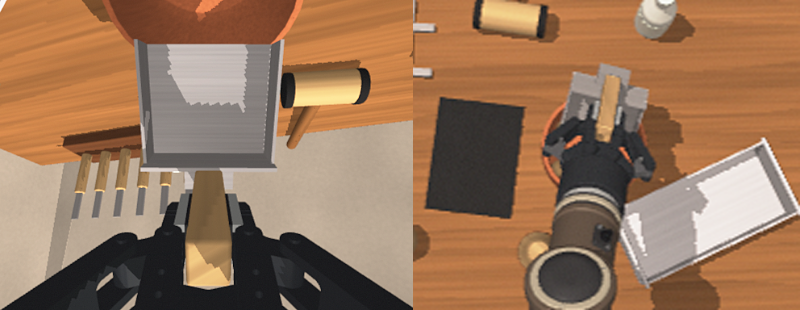

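The pan is empty at (208,105) and so is the bin at (715,215), so the plugs went into the crock. The wrist is near its limit, so I tilt back the way it came, lift, and check the crock.

Emit:
arm_command:
  rows:
    - [19,-5,1,0.04,0.144,0,1]
    - [38,-10,0,0.08,0.288,0,1]
    - [56,-15,5,0.12,0.433,0,1]
    - [73,-20,15,0.158,0.577,0,1]
    - [88,-24,20,0.198,0.72,0,1]
    - [100,-28,30,0.232,0.839,0,1]
    - [100,-28,50,0.232,0.839,0,1]
    - [100,0,60,0.232,0.839,0,1]
    - [90,40,60,0.232,0.839,0,1]
    - [75,80,60,0.232,0.839,0,1]
    - [55,120,60,0.232,0.839,0,1]
    - [40,155,60,0.232,0.839,0,1]
    - [34,162,60,0.232,0.839,0,1]
    - [34,162,60,0.232,0.839,0,1]
    - [34,162,60,0.232,0.839,0,1]

```text
time_s: 19.7
position: [0.6082, 0.0084, 0.2942]
eef_rot: [-3.132, -0.004, 2.87]
force: [-0.1, 1.2, -1.7]
finger_gap: 0.0194
finger_force: 60.3
```

Run:
```python
from meas import *
s=readout.sense(); print(s["position"],s["eef_rot"],s["joint_positions"],s["force"])
a=camera("wrist")["img"]; b=camera("top")["img"]
b=cv2.resize(b[120:280,200:400],(480,384),interpolation=cv2.INTER_CUBIC)
cv2.imwrite("pics/p8.png",cv2.resize(np.hstack([a,b]),(800,310)))
```

```text
[0.60816421 0.00838278 0.29416736] [-3.13178677 -0.00366533  2.86976832] [-0.05336676  0.23743372  1.61670526 -0.00912799  1.29316808 -1.34982986] [-0.13026833  1.19838885 -1.73619891]
```

View pics/p8.png

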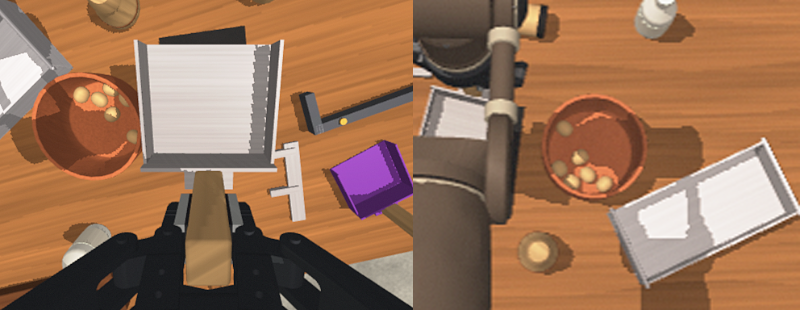

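The crock at (595,148) holds the plugs in a cluster (one more by the wall), and neither the bin nor the bench has any left. I set the scoop down.

Emit:
arm_command:
  rows:
    - [-1,4,-40,0,0,0.05,1]
    - [-1,4,-80,0,0,0.1,1]
    - [-1,4,-120,0,0,0.1,1]
    - [-1,4,-150,0,0,0.1,1]
    - [-1,4,-175,0,0,0.1,1]
    - [-1,4,-190,0,0,0.1,1]
    - [-1,4,-200,0,0,0.1,1]
    - [-1,4,-203,0,0,0.1,1]
    - [-1,4,-203,0,0,0.1,1]
    - [-1,4,-203,0,0,0.1,1]

```text
time_s: 20.8
position: [0.6078, 0.0134, 0.0923]
eef_rot: [-3.134, -0.002, 2.97]
force: [-0.5, 0.7, -2.4]
finger_gap: 0.0195
finger_force: 60.3
```

Emit:
arm_command:
  rows:
    - [0,0,-1.5,0,0,0,1]
    - [0,0,-3,0,0,0,1]
    - [0,0,-4,0,0,0,1]
    - [0,0,-4,0,0,0,1]

```text
time_s: 21.2
position: [0.6074, 0.0135, 0.0886]
eef_rot: [-3.133, -0.003, 2.97]
force: [-1.4, -0.7, 4.9]
finger_gap: 0.0189
finger_force: 61.3
```

Emit:
arm_command:
  rows:
    - [0,0,0.5,0,0,0,0.5]
    - [0,0,0.5,0,0,0,0]
    - [0,0,0.5,0,0,0,0]
    - [0,0,0.5,0,0,0,0]
    - [0,0,0.5,0,0,0,0]
    - [0,0,20,0,0,0,0]
    - [0,0,60,0,0,0,0]
    - [0,0,100,0,0,0,0]
    - [-20,30,140,0,0,0,0]
    - [-40,60,180,0,0,0,0]
    - [-60,95,220,0,0,0,0]
    - [-80,130,260,0,0,0,0]
    - [-110,170,300,0,0,0,0]
    - [-140,210,310,0,0,0,0]
    - [-157,245,310,0,0,0,0]
    - [-157,257,310,0,0,0,0]
    - [-157,257,310,0,0,0,0]
    - [-157,257,310,0,0,0,0]
    - [-157,257,310,0,0,0,0]

```text
time_s: 23.1
position: [0.4496, 0.2697, 0.3962]
eef_rot: [-3.132, -0.006, 2.969]
force: [-1.1, 0.3, 0.6]
finger_gap: 0.0854
finger_force: 0.0
```

```bash
cat > halves.py <<'E'
from meas import *; from fit2 import *
s=readout.sense(); print(s["position"],s["eef_rot"])
def analyse(W,im):
    m=(W[...,2]>.051)&(W[...,2]<.06)&(W[...,0]>.3)&(W[...,0]<.7)&(W[...,1]>.02)&(W[...,1]<.6)
    k,l,st,ce=cv2.connectedComponentsWithStats(m.astype(np.uint8))
    for i in range(1,k):
        if st[i,4]<50: continue
        q=W[l==i]; col=im[l==i].mean(0); r=rect(q); (cx,cy),rad=cv2.minEnclosingCircle((q[:,:2]*1000).astype(np.float32))
        print("half",st[i,4],np.round(r[0],1),np.round((cx,cy,rad),1),np.round(np.median(q[:,2]),4),"BGR",col.astype(int))
def fence(W):
    p=sel(W,.024,.036,(.52,.75),(.1,.5))
    p=p[:,:2]
    def f(a):
        u=np.array([np.cos(a[2]),np.sin(a[2])]); v=np.array([-u[1],u[0]]); d=p-a[:2]; x=d@u; y=d@v
        T=.012
        dx=np.maximum(0,np.maximum(-x,x-T)); A=np.hypot(dx,np.maximum(0,np.maximum(-y-T,y-.26)))
        B=np.hypot(np.maximum(0,np.maximum(-x-.05,x-T)),np.maximum(0,np.maximum(y,-y-T)))
        return np.minimum(A,B)*1000
    return p,f
E
python3 - <<'E'
from halves import *
c,W=shot("wrist","w9"); np.save("w9.npy",W); analyse(W,c["img"])
p=sel(W,.024,.036,(.52,.75),(.1,.5)); print(len(p),p[:,:2].min(0),p[:,:2].max(0)); print(rect(p),cv2.boxPoints(rect(p)))
r=cv2.minAreaRect((sel(W,.028,.036,(.55,.75),(.2,.5))[:,:2]*1000).astype(np.float32)); print(r)
q=sel(W,.03,.05,(.48,.59),(-.05,.09)); print("scoop",rect(q))
E
```

```text
[0.44964703 0.26967852 0.39616052] [-3.13198757 -0.00572996  2.96891845]
half 773 [353.7 249. ] [353.2 249.1  21.4] 0.0562 BGR [ 47 247 251]
half 3463 [561.5 522.5] [561.3 525.1 139.2] 0.0578 BGR [101 154 196]
half 648 [448.4 267.6] [448.7 267.6  21.6] 0.0562 BGR [140 214 246]
half 659 [431.3 135.4] [431.5 135.1  21.6] 0.0563 BGR [108 166 203]
half 671 [487.3 415.5] [487.1 415.8  21.9] 0.0561 BGR [139 213 245]
1843 [0.5200207 0.158003 ] [0.74954918 0.49999162]
((646.8384399414062, 343.6996765136719), (178.96397399902344, 357.3145446777344), 12.834813117980957) [[519.90515 498.0155 ]
 [599.2793  149.62863]
 [773.7717  189.38385]
 [694.3976  537.77075]]
((659.4970703125, 367.10125732421875), (129.19284057617188, 317.0306701660156), 17.389936447143555)
scoop ((552.1898193359375, 22.04677963256836), (100.67717742919922, 89.80353546142578), 80.36465454101562)
```

View pics/w9.png

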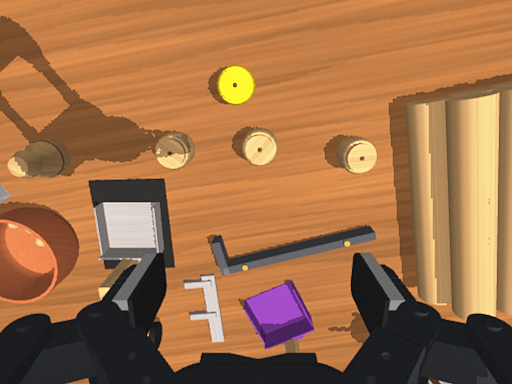

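The image shows the fence with its long bar from (230,268) to (375,233) and the end stop at (218,245). The halves are at (175,150), (260,148) and (358,155), with the yellow decoy at (235,85). The left-hand half has been knocked (now at about 0.487, 0.415). The scoop is flat on the mat at (130,225).

```bash
cat > fen.py <<'E'
from fit2 import *
def fence(W,im):
    m=(W[...,2]>.022)&(W[...,2]<.038)&(im.max(2)<110)&(im.max(2).astype(int)-im.min(2)<35)&(W[...,0]>.55)&(W[...,0]<.72)&(W[...,1]>.12)&(W[...,1]<.5)
    k,l,st,ce=cv2.connectedComponentsWithStats(m.astype(np.uint8)); i=1+np.argmax(st[1:,4]); p=W[l==i]; p=p[p[:,2]>.027][:,:2]
    r=cv2.minAreaRect((p*1000).astype(np.float32))
    # long bar far from the stop: principal direction
    far=p[p[:,1]>p[:,1].min()+.06]; mu=far.mean(0); e=np.linalg.svd(far-mu,full_matrices=False)[2][0]; e=e if e[1]>0 else -e
    n=np.array([e[1],-e[0]])   # +x side normal
    x=(far-mu)@n; y=(p-mu)@e; X=(p-mu)@n
    fx=np.percentile(x,1.5); bx=np.percentile(x,98.5)
    st=p[X<fx-.01]; ys=(st-mu)@e; fy=np.percentile(ys,98); by=np.percentile(ys,2); xs=((st-mu)@n).min()
    cor=mu+n*fx+e*fy
    print("px",len(p),"thick bar",bx-fx,"stop",fy-by,"stop len",fx-xs,"length from stop face",y.max()-fy,"yaw",np.arctan2(n[1],n[0]),"corner",cor)
    for d in (.028,.084,.140): print("place",np.round(cor-n*.028+e*d,4))
    return cor,n,e
E
python3 - <<'E'
from fen import *
for k in ["w9","top0","scene0","w2"]:
    if k=="w2": continue
    print(k); fence(np.load(k+".npy"),cv2.imread("pics/"+k+".png"))
E
```

```text
w9
px 745 thick bar 0.012233214103315494 stop 0.013340444778849297 stop len 0.05168436557891812 length from stop face 0.25644389834908293 yaw 0.10690993773240287 corner [0.64726136 0.1767373 ]
place [0.6164 0.2016]
place [0.6105 0.2573]
place [0.6045 0.313 ]
top0
px 451 thick bar 0.01367262483810008 stop 0.013102052901500044 stop len 0.04984939076416147 length from stop face 0.2603509871014867 yaw 0.0942950050105885 corner [0.64525367 0.17651203]
place [0.6147 0.2018]
place [0.6095 0.2575]
place [0.6042 0.3133]
scene0
px 217 thick bar 0.01104913236163754 stop 0.01211046391168169 stop len 0.049878306375116074 length from stop face 0.26132666733263105 yaw 0.08622928625370714 corner [0.65044315 0.17075825]
place [0.6201 0.1962]
place [0.6153 0.252 ]
place [0.6105 0.3078]
```

Emit:
arm_command:
  rows:
    - [-3,-20,-20,0,0,-0.14,0]
    - [-6,-40,-60,0,0,-0.28,0]
    - [-9,-60,-100,0,0,-0.42,0]
    - [-12,-80,-140,0,0,-0.56,0]
    - [-15,-100,-170,0,0,-0.7,0]
    - [-18,-120,-190,0,0,-0.84,0]
    - [-18,-134,-200,0,0,-0.98,0]
    - [-18,-134,-210,0,0,-1.12,0]
    - [-18,-134,-220,0,0,-1.26,0]
    - [-18,-134,-240,0,0,-1.3,0]
    - [-18,-134,-270,0,0,-1.3,0]
    - [-18,-134,-300,0,0,-1.3,0]
    - [-18,-134,-320,0,0,-1.3,0]
    - [-18,-134,-320,0,0,-1.3,0]
    - [-18,-134,-320,0,0,-1.3,0]

```text
time_s: 24.65
position: [0.4316, 0.1357, 0.0767]
eef_rot: [-3.132, -0.005, 1.668]
force: [0.1, -0.9, -0.2]
finger_gap: 0.0854
finger_force: 0.0
```

Run:
```python
from halves import *; from fen import *
c,W=shot("wrist","w10"); np.save("w10.npy",W); analyse(W,c["img"])
try: fence(W,c["img"])
except Exception as e: print(e)
```

```text
[0.43157061 0.13571821 0.07666024] [-3.13220234 -0.00506157  1.66806792]
half 3149 [354.4 235.5] [353.5 242.9  20.7] 0.056 BGR [ 37 234 241]
half 994 [449.7 249.3] [449.4 252.9  15.8] 0.0558 BGR [124 189 220]
half 4871 [431.  134.8] [430.8 134.7  21.8] 0.0561 BGR [131 202 239]
attempt to get argmax of an empty sequence
```

Emit:
arm_command:
  rows:
    - [0,-1,-10,0,0,0,0]
    - [0,-1,-20,0,0,0,0]
    - [0,-1,-20,0,0,0,0]
    - [0,-1,-20,0,0,0,0.3]
    - [0,-1,-20,0,0,0,0.6]
    - [0,-1,-20,0,0,0,1]
    - [0,-1,-20,0,0,0,1]
    - [0,-1,-20,0,0,0,1]
    - [0,-1,-20,0,0,0,1]
    - [0,-1,-20,0,0,0,1]
    - [0,-1,-20,0,0,0,1]
    - [0,-1,0,0,0,0,1]
    - [0,-1,40,0,0,0,1]
    - [0,-1,60,0,0,0,1]
    - [0,-1,60,0,0,0,1]
    - [0,-1,60,0,0,0,1]

```text
time_s: 26.3
position: [0.4314, 0.1356, 0.1367]
eef_rot: [-3.134, -0.005, 1.67]
force: [-0.1, 0.6, -0.2]
finger_gap: 0.0399
finger_force: 60.9
```

Run:
```python
from halves import *; from fen import *
c,W=shot("wrist","w11"); np.save("w11.npy",W); analyse(W,c["img"])
q=sel(W,.09,.16,(.4,.46),(.1,.17)); z=q[:,2]; print(len(q),np.histogram(z,8)); t=q[(z>.13)&(z<.14)]; print(rect(t),np.median(t[:,2]))
try: fence(W,c["img"])
except Exception as e: print(e)
```

```text
[0.43135366 0.13555204 0.13667061] [-3.13375526 -0.00529062  1.66976413]
half 3528 [353.5 242.7] [352.9 248.2  21.8] 0.056 BGR [ 44 238 244]
half 2375 [449.4 256.7] [448.5 265.4  21.2] 0.056 BGR [137 209 241]
11508 (array([ 311,  353,  408, 1460, 1187, 6290,  690,  809]), array([0.090004  , 0.09875023, 0.10749647, 0.1162427 , 0.12498894,
       0.13373518, 0.14248141, 0.15122765, 0.15997388]))
((433.1923828125, 136.94924926757812), (52.11582946777344, 44.86783218383789), 35.622474670410156) 0.13529715053180302
index 0 is out of bounds for axis 0 with size 0fen.py:7: RuntimeWarning: Mean of empty slice.
  far=p[p[:,1]>p[:,1].min()+.06]; mu=far.mean(0); e=np.linalg.svd(far-mu,full_matrices=False)[2][0]; e=e if e[1]>0 else -e
  ret = um.true_divide(
```

View pics/w11.png

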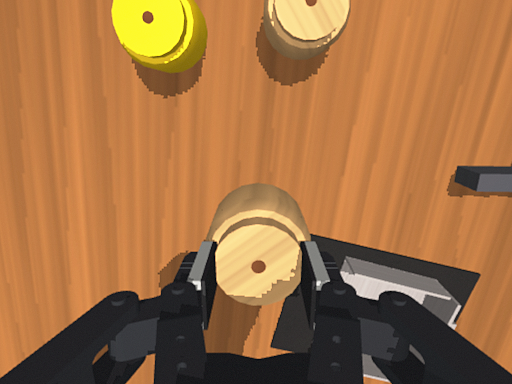

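The half is held upright in the jaws, its top at (258,267). I carry it to hover near place 1.

Emit:
arm_command:
  rows:
    - [15,8,10,0,0,0,1]
    - [40,18,15,0,0,0,1]
    - [70,32,15,0,0,0,1]
    - [100,46,15,0,0,0,1]
    - [130,60,10,0,0,0,1]
    - [155,72,0,0,0,0,1]
    - [169,80,-5,0,0,0,1]
    - [169,80,-5,0,0,0,1]
    - [169,80,-5,0,0,0,1]

```text
time_s: 27.25
position: [0.5985, 0.215, 0.1292]
eef_rot: [-3.128, -0.004, 1.67]
force: [0.1, -0.2, -0.2]
finger_gap: 0.0399
finger_force: 60.9
```

Run:
```python
from halves import *; from fen import *
c,W=shot("wrist","w12"); np.save("w12.npy",W)
im=c["img"]
m=(W[...,2]>.022)&(W[...,2]<.038)&(im.max(2)<110)&(W[...,0]>.55)&(W[...,0]<.72)&(W[...,1]>.12)&(W[...,1]<.5)
p=W[m]; print(len(p)); 
if len(p): print(p.min(0),p.max(0))
cor=np.array([.6463,.1767])
for P0 in [(cor[0],cor[1],.03),(.6163+.0,.2017,.0),(cor[0]-.02,cor[1]+.2,.03)]: print(proj(c,P0))
try: fence(W,im)
except Exception as e: print(e)
```

```text
[0.59854591 0.2149913  0.12919179] [-3.12805251 -0.00420319  1.66988825]
3180
[0.62990946 0.17403478 0.02202201] [0.71892733 0.35403548 0.03304399]
[315.28063534 250.97155765]
[279.76110096 205.5546661 ]
[332.37610199 -45.51639924]
index -1 is out of bounds for axis 0 with size 0
```

View pics/w12.png

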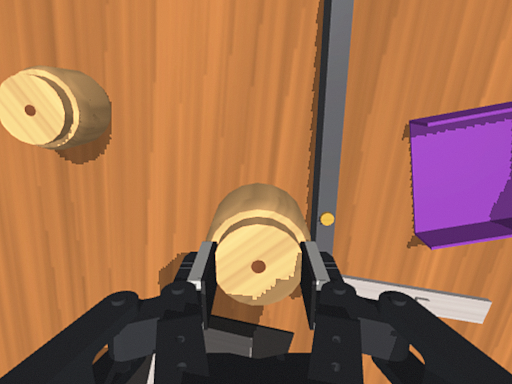

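Run:
```python
from halves import *
W=np.load("w12.npy"); im=cv2.imread("pics/w12.png")
top=(abs(W[...,2]-.030)<.003)&(im.max(2)<125)
p=W[top&(W[...,0]>.6)&(W[...,0]<.66)&(W[...,1]>.2)&(W[...,1]<.36)]
ys=np.arange(.2,.35,.01); e=np.array([(y+.005,np.percentile(q[:,0],3),np.percentile(q[:,0],97)) for y in ys for q in [p[(p[:,1]>=y)&(p[:,1]<y+.01)]] if len(q)>10])
f=np.polyfit(e[:,0],e[:,1],1); b=np.polyfit(e[:,0],e[:,2],1); print("front slope",f,"back",b, "x at .2017",np.polyval(f,.2017),np.polyval(b,.2017),np.std(e[:,1]-np.polyval(f,e[:,0])))
p=W[top&(W[...,0]>.57)&(W[...,0]<.66)&(W[...,1]>.14)&(W[...,1]<.195)]
print(len(p), p.min(0),p.max(0)) if len(p) else 0
d=W[330:345,225:300:15]; print(np.round(d[::5],3))
```

```text
[0.59858989 0.21491634 0.12991668] [-3.12905371 -0.0043645   1.66977832]
front slope [-0.09011377  0.6618856 ] back [-0.09237667  0.67548817] x at .2017 0.6437096564334381 0.6568557899143073 0.00011587884387288764
357 [0.64439181 0.17403478 0.02707839] [0.65959983 0.19499416 0.0320264 ]
[[[0.578 0.07  0.003]
  [0.593 0.072 0.004]
  [0.607 0.073 0.003]
  [0.622 0.074 0.003]
  [0.637 0.074 0.001]]

 [[0.579 0.067 0.007]
  [0.593 0.065 0.002]
  [0.608 0.067 0.003]
  [0.622 0.069 0.003]
  [0.637 0.071 0.003]]

 [[0.579 0.067 0.013]
  [0.594 0.065 0.009]
  [0.608 0.061 0.003]
  [0.623 0.064 0.004]
  [0.638 0.064 0.002]]]
```

Emit:
arm_command:
  rows:
    - [5,-3,0,0,0,0,1]
    - [12,-8,-20,0,0,0,1]
    - [12,-8,-45,0,0,0,1]
    - [12,-8,-62,0,0,0,1]
    - [12,-8,-70,0,0,0,1]
    - [12,-8,-71,0,0,0,1]
    - [12,-8,-71,0,0,0,1]

```text
time_s: 28.0
position: [0.6128, 0.2077, 0.0612]
eef_rot: [-3.134, -0.005, 1.67]
force: [-0.7, -0.3, -0.3]
finger_gap: 0.0401
finger_force: 60.9
```

Emit:
arm_command:
  rows:
    - [1,0,-2,0,0,0,1]
    - [2,0,-2.5,0,0,0,1]
    - [3,0,-2.5,0,0,0,1]
    - [3,0,-2.5,0,0,0,1]
    - [3,0,-2.5,0,0,0,1]

```text
time_s: 28.5
position: [0.6157, 0.2076, 0.0585]
eef_rot: [-3.134, -0.005, 1.67]
force: [0.8, 0.3, -1.2]
finger_gap: 0.0401
finger_force: 60.9
```

Emit:
arm_command:
  rows:
    - [0,-2,0,0,0,0,1]
    - [0,-4,0,0,0,0,1]
    - [0,-5,0,0,0,0,1]
    - [0,-6,0,0,0,0,1]
    - [0,-6,0,0,0,0,1]

```text
time_s: 29.0
position: [0.6155, 0.2018, 0.0584]
eef_rot: [-3.133, -0.006, 1.669]
force: [0.2, 1.0, -1.2]
finger_gap: 0.0398
finger_force: 60.9
```

Emit:
arm_command:
  rows:
    - [1,-1,-1,0,0,0,1]
    - [2,-2,-1,0,0,0,1]
    - [2,-2,-1,0,0,0,1]
    - [2,-2,-1,0,0,0,1]

```text
time_s: 29.4
position: [0.6163, 0.2014, 0.0579]
eef_rot: [-3.131, -0.008, 1.669]
force: [-4.3, 4.9, 4.4]
finger_gap: 0.04
finger_force: 61.4
```

Emit:
arm_command:
  rows:
    - [-1,1,0,0,0,0,1]
    - [-1,1,0,0,0,0,0.6]
    - [-1,1,0,0,0,0,0]
    - [-1,1,0,0,0,0,0]
    - [-1,1,0,0,0,0,0]
    - [-1,1,0,0,0,0,0]
    - [-1,1,20,0,0,0,0]
    - [-1,1,50,0,0,0,0]
    - [-20,10,70,0,0,0,0]
    - [-50,25,70,0,0,0,0]
    - [-90,38,70,0,0,0,0]
    - [-130,55,70,0,0,0,0]
    - [-160,66,70,0,0,0,0]
    - [-169,66,50,0,0,0,0]
    - [-169,66,30,0,0,0,0]
    - [-169,66,20,0,0,0,0]
    - [-169,66,20,0,0,0,0]
    - [-169,66,20,0,0,0,0]

```text
time_s: 31.2
position: [0.4492, 0.2655, 0.0775]
eef_rot: [-3.134, -0.005, 1.669]
force: [0.1, -0.2, -0.0]
finger_gap: 0.0856
finger_force: 0.0
```

Run:
```python
from halves import *
c,W=shot("wrist","w13"); analyse(W,c["img"])
c,W=shot("top","t13"); analyse(W,c["img"])
```

```text
[0.44918803 0.2655009  0.07749949] [-3.13367212 -0.0052655   1.66920991]
half 4883 [448.2 267.5] [448.2 267.4  21.7] 0.0561 BGR [124 191 233]
half 4834 [353.  249.1] [352.6 249.1  22.4] 0.0561 BGR [ 28 226 240]
half 949 [560.7 522. ] [561.  524.5 139.5] 0.057 BGR [ 93 138 179]
half 175 [614.1 202.4] [615.1 202.7  21.7] 0.0557 BGR [123 185 228]
half 102 [446.3 259.6] [447.1 266.1  20.7] 0.0553 BGR [121 181 225]
half 203 [352.3 249.6] [352.8 250.7  21.8] 0.0559 BGR [ 70 228 236]
```

Emit:
arm_command:
  rows:
    - [-1,2,-10,0,0,0,0]
    - [-1,2,-20,0,0,0,0]
    - [-1,2,-20,0,0,0,0]
    - [-1,2,-20,0,0,0,0.3]
    - [-1,2,-20,0,0,0,0.6]
    - [-1,2,-20,0,0,0,1]
    - [-1,2,-20,0,0,0,1]
    - [-1,2,-20,0,0,0,1]
    - [-1,2,-20,0,0,0,1]
    - [-1,2,-20,0,0,0,1]
    - [-1,2,-20,0,0,0,1]
    - [-1,2,0,0,0,0,1]
    - [-1,2,40,0,0,0,1]
    - [20,2,50,0,0,0,1]
    - [50,2,50,0,0,0,1]
    - [90,0,50,0,0,0,1]
    - [130,-2,50,0,0,0,1]
    - [157,-3,50,0,0,0,1]
    - [157,-3,50,0,0,0,1]
    - [157,-3,50,0,0,0,1]

```text
time_s: 33.3
position: [0.6046, 0.262, 0.1258]
eef_rot: [-3.13, -0.005, 1.669]
force: [0.0, -0.3, -1.0]
finger_gap: 0.0403
finger_force: 60.9
```

Emit:
arm_command:
  rows:
    - [1,0,-25,0,0,0,1]
    - [1,0,-50,0,0,0,1]
    - [1,0,-63,0,0,0,1]
    - [1,0,-67,0,0,0,1]
    - [3,-2,-67.5,0,0,0,1]
    - [5,-4,-67.5,0,0,0,1]
    - [6,-5,-67.5,0,0,0,1]
    - [6,-5,-67.5,0,0,0,1]
    - [6,-5,-67.5,0,0,0,1]

```text
time_s: 34.2
position: [0.6106, 0.2579, 0.0603]
eef_rot: [-3.131, -0.006, 1.669]
force: [-4.9, 1.0, 1.1]
finger_gap: 0.04
finger_force: 61.1
```

Emit:
arm_command:
  rows:
    - [-0.5,-0.5,-1,0,0,0,1]
    - [-0.5,-1,-2,0,0,0,1]
    - [-0.5,-1.5,-2,0,0,0,1]
    - [-0.5,-1.5,-2,0,0,0,1]

```text
time_s: 34.6
position: [0.6107, 0.2568, 0.0583]
eef_rot: [-3.133, -0.007, 1.669]
force: [-6.0, 2.8, 3.1]
finger_gap: 0.04
finger_force: 61.3
```

Emit:
arm_command:
  rows:
    - [-1,0.5,0,0,0,0,1]
    - [-1,0.5,0,0,0,0,0.6]
    - [-1,0.5,0,0,0,0,0]
    - [-1,0.5,0,0,0,0,0]
    - [-1,0.5,0,0,0,0,0]
    - [-1,0.5,0,0,0,0,0]
    - [-1,0.5,20,0,0,0,0]
    - [-1,0.5,60,0,0,0,0]
    - [-20,20,90,0,0,0,0]
    - [-40,50,90,0,0,0,0]
    - [-65,85,90,0,0,0,0]
    - [-90,120,90,0,0,0,0]
    - [-115,150,90,0,0,0,0]
    - [-123,159,80,0,0,0,0]
    - [-123,159,80,0,0,0,0]
    - [-123,159,80,0,0,0,0]

```text
time_s: 36.2
position: [0.4883, 0.4141, 0.1371]
eef_rot: [-3.133, -0.004, 1.67]
force: [-0.3, -0.6, 0.6]
finger_gap: 0.0855
finger_force: 0.0
```

Run:
```python
from halves import *
c,W=shot("wrist","w14"); analyse(W,c["img"])
c,W=shot("top","t14"); analyse(W,c["img"])
```

```text
[0.4882658  0.41407888 0.13707856] [-3.13280577 -0.00376348  1.66992174]
half 14328 [531.5 519. ] [531.5 519.4 109.4] 0.0581 BGR [100 153 194]
half 2789 [486.9 415.3] [486.7 415.1  21.6] 0.0561 BGR [134 206 242]
half 59 [350.2 240.5] [349.8 241.9   8.5] 0.0563 BGR [ 22 245 253]
half 403 [626.9 525.1] [626.6 529.1  73.9] 0.0569 BGR [ 89 132 172]
half 177 [614.  202.3] [614.9 202.5  21.6] 0.0557 BGR [119 178 224]
half 181 [608.7 258.6] [609.2 259.1  21.7] 0.0557 BGR [118 178 223]
half 194 [485.7 416.1] [485.9 417.   22.3] 0.056 BGR [116 175 220]
half 202 [352.3 250.4] [353.2 250.4  22. ] 0.0561 BGR [ 68 224 233]
```

View pics/w14.png

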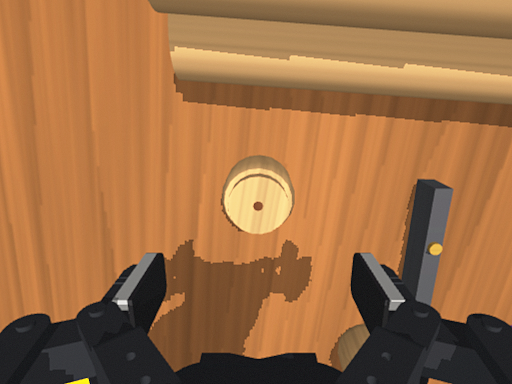

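The third half is at (258,200), centred between the open jaws and clear of the logs. I grasp it and carry it to place 3.

Emit:
arm_command:
  rows:
    - [-1.5,1,-30,0,0,0,0]
    - [-1.5,1,-60,0,0,0,0]
    - [-1.5,1,-80,0,0,0,0]
    - [-1.5,1,-80,0,0,0,0]
    - [-1.5,1,-80,0,0,0,0.3]
    - [-1.5,1,-80,0,0,0,0.6]
    - [-1.5,1,-80,0,0,0,1]
    - [-1.5,1,-80,0,0,0,1]
    - [-1.5,1,-80,0,0,0,1]
    - [-1.5,1,-80,0,0,0,1]
    - [-1.5,1,-80,0,0,0,1]
    - [-1.5,1,-80,0,0,0,1]
    - [-1.5,1,-50,0,0,0,1]
    - [0,0,-10,0,0,0,1]
    - [25,-20,-10,0,0,0,1]
    - [50,-45,-10,0,0,0,1]
    - [80,-70,-10,0,0,0,1]
    - [105,-90,-10,0,0,0,1]
    - [113,-96,-10,0,0,0,1]
    - [113,-96,-10,0,0,0,1]

```text
time_s: 38.3
position: [0.6021, 0.318, 0.128]
eef_rot: [-3.134, -0.006, 1.667]
force: [0.5, -0.2, -1.4]
finger_gap: 0.0395
finger_force: 60.8
```

Emit:
arm_command:
  rows:
    - [-1,1,-25,0,0,0,1]
    - [-1,1,-50,0,0,0,1]
    - [-1,1,-65,0,0,0,1]
    - [-1,1,-69,0,0,0,1]
    - [1,-1,-70,0,0,0,1]
    - [2,-3,-70,0,0,0,1]
    - [3,-5,-70,0,0,0,1]
    - [3.5,-6,-70,0,0,0,1]
    - [3.5,-6,-70,0,0,0,1]

```text
time_s: 39.2
position: [0.6035, 0.3153, 0.0595]
eef_rot: [-3.133, -0.008, 1.67]
force: [-2.9, 3.4, 6.1]
finger_gap: 0.0396
finger_force: 67.3
```

Emit:
arm_command:
  rows:
    - [0,0,1.5,0,0,0,1]
    - [0.5,-0.5,1.5,0,0,0,1]
    - [1.5,-1,1.5,0,0,0,1]
    - [1.5,-1,1.5,0,0,0,1]
    - [1.5,-1,1,0,0,0,1]

```text
time_s: 39.7
position: [0.6046, 0.3137, 0.0595]
eef_rot: [-3.131, -0.007, 1.669]
force: [-5.2, 3.7, 6.2]
finger_gap: 0.0397
finger_force: 67.4
```

Emit:
arm_command:
  rows:
    - [-0.5,0.5,0.5,0,0,0,1]
    - [-0.5,0.5,0.5,0,0,0,0.6]
    - [-0.5,0.5,0.5,0,0,0,0]
    - [-0.5,0.5,0.5,0,0,0,0]
    - [-0.5,0.5,0.5,0,0,0,0]
    - [-0.5,0.5,0.5,0,0,0,0]
    - [-0.5,0.5,20,0,0,0,0]
    - [-0.5,0.5,60,0,0,0,0]
    - [-20,0,100,0,0,0,0]
    - [-50,0,140,0,0,0,0]
    - [-80,0,180,0,0,0,0]
    - [-110,0,220,0,0,0,0]
    - [-140,0,260,0,0,0,0]
    - [-150,0,300,0,0,0,0]
    - [-150,0,330,0,0,0,0]
    - [-150,0,330,0,0,0,0]
    - [-150,0,330,0,0,0,0]

```text
time_s: 41.4
position: [0.4563, 0.312, 0.3897]
eef_rot: [-3.136, -0.006, 1.669]
force: [-0.4, -0.8, -0.9]
finger_gap: 0.0853
finger_force: 0.0
```

```bash
cat > chk.py <<'E'
from halves import *; from fen import *
for n in ("wrist","top","scene"):
    c,W=shot(n,"z_"+n+sys.argv[1]); print(n); analyse(W,c["img"]); 
    try: fence(W,c["img"])
    except Exception as e: print(e)
    p=sel(W,.1265,.14,(.5,.72),(-.05,.08)); print("handletop",len(p),np.median(p,0) if len(p) else 0)
E
python3 chk.py 1
```

```text
[0.45634589 0.31197785 0.38972426] [-3.13555167 -0.005875    1.6694846 ]
wrist
half 2181 [562.5 509.3] [562.  516.  138.4] 0.0553 BGR [106 162 207]
half 682 [605.1 313.2] [605.2 312.8  21.8] 0.0562 BGR [132 203 240]
half 630 [353.2 248.7] [353.2 248.3  21.5] 0.0563 BGR [ 35 240 248]
half 618 [610.4 256.1] [610.5 256.3  21.9] 0.0562 BGR [131 201 239]
half 562 [614.8 200.8] [615.3 200.1  22.1] 0.0562 BGR [130 200 239]
index -1 is out of bounds for axis 0 with size 0
handletop 164 [0.60689938 0.01260664 0.12818476]
top
half 344 [647.6 525.4] [647.7 527.2  54.5] 0.0568 BGR [ 88 131 171]
half 176 [613.8 202.8] [614.5 202.6  21.4] 0.0558 BGR [118 177 223]
half 176 [609.3 258.1] [609.8 258.2  21.7] 0.056 BGR [117 176 222]
half 186 [604.4 314.9] [604.4 315.1  21.4] 0.0559 BGR [116 174 220]
half 201 [352.4 250.1] [352.6 250.1  21.7] 0.0559 BGR [ 67 222 232]
index -1 is out of bounds for axis 0 with size 0
handletop 55 [0.60703846 0.013529   0.12853972]
scene
half 428 [560.5 520.5] [560.5 517.9 139.5] 0.0567 BGR [ 93 143 185]
half 71 [353.7 247.1] [353.4 246.   25.1] 0.056 BGR [ 53 216 238]
half 95 [604.5 311.5] [606.4 311.5  25.3] 0.0556 BGR [115 179 225]
half 101 [611.2 253. ] [610.3 250.8  23.5] 0.0563 BGR [114 176 221]
half 105 [616.4 198.8] [616.2 199.2  22.7] 0.0559 BGR [114 177 222]
px 240 thick bar 0.015089867686002392 stop 0.01645305235984229 stop len 0.044286766770446774 length from stop face 0.25479905731529584 yaw 0.07822714053521412 corner [0.64588504 0.17323535]
place [0.6158 0.199 ]
place [0.6114 0.2548]
place [0.607  0.3106]
handletop 33 [0.60991121 0.00973613 0.12952313]
```

View pics/z_wrist1.png

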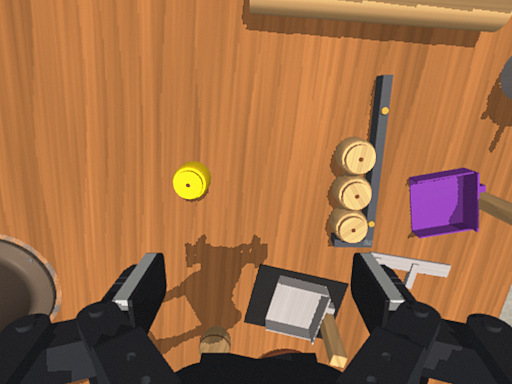

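The row is tight against the fence and stop at (352,160), (351,195), (348,227), with spacings of about 56 mm, and the scoop lies flat on the mat. One numeric check of the plugs, then hand in.

Run:
```python
from meas import *
c,W=shot("top"); K,R,t=P(c)
q=W[...,:2]-[.5535,-.1515]; m=(np.hypot(q[...,0],q[...,1])<.064)
print("height hist in crock",np.histogram(W[m][:,2],[0,.01,.02,.03,.04,.06,.09])[0])
hsv=cv2.cvtColor(c["img"],cv2.COLOR_BGR2HSV); b=(m&(hsv[...,0]>11)&(W[...,2]>.012)).astype(np.uint8)
k,l,st,ce=cv2.connectedComponentsWithStats(b); print("blobs",[(st[i,4],np.round(ce[i])) for i in range(1,k) if st[i,4]>4])
print("area per plug px ~", (K[0,0]*.024/W[196,294,2] if 0 else (c["range_z"][196,294])), K[0,0]*.024/c["range_z"][196,294])
for d in spotter.look_for(c,"plug1"): 
    u,v=[int(round(x)) for x in d["rect"][:2]]; print(round(d["p"],2),np.round(d["rect"]),np.round(W[v,u],3))
near=np.array([.4112,-.1997]); d=np.array([.393,-.92]); n=np.array([.92,.393]); q=W[...,:2]-near; x=q@d;y=q@n
print("bin high px",((x>.01)&(x<.23)&(abs(y)<.044)&(W[...,2]>.012)&(W[...,2]<.04)).sum())
```

```text
height hist in crock [1094  104  275   13    0    0]
blobs [(np.int32(51), array([278., 186.])), (np.int32(53), array([286., 201.])), (np.int32(52), array([275., 206.])), (np.int32(56), array([290., 210.])), (np.int32(48), array([282., 213.])), (np.int32(55), array([299., 214.]))]
area per plug px ~ 1.1808821 8.228192500363411
0.53 [301. 213.   7.   8.] [ 0.508 -0.175  0.027]
0.51 [276. 207.  -1.  10.] [ 0.527 -0.104  0.03 ]
0.45 [277. 190.   9.   8.] [ 0.579 -0.11   0.004]
0.44 [282. 214.   7.   5.] [ 0.507 -0.121  0.024]
0.42 [292. 211.   9.  12.] [ 0.515 -0.15   0.027]
bin high px 0
```

Exactly six plugs show in the crock and the bin is empty.

```bash
python3 -c "from station import hand_in; print(hand_in())"
```

```text
the job is handed in; nothing more can be done
None
```

The job is handed in, though the hand-in gave no verdict: all six plugs are in the crock, the scoop lies flat on its mat, the three halves stand in a tight row against the fence and stop, and I moved no bystander.

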